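# Make up two gel kits

## Task

Make up the two gel kits from the stock on the bench: the kit tray with the wide casting tray gets the long comb, the tall bottle and the tip box; the kit tray with the narrow casting tray gets the short comb and the small bottle. Lay each comb flat, grip bar up, in the middle of the casting tray and across it from side wall to side wall; stand the bottle upright in the tray's square compartment and the tip box upright in the oblong one. Do not knock over the glass flask standing among the stock.

Things in the scene. Friction and masses are not known exactly. Their poses are not given: they have to be found in the camera images.
- kit_wide: Fixed grey tray 188x198, walls and partitions 22 high, 4 thick (mm). Origin: underside centre, z up. +x half: white wide casting tray, floor 90 long in x, centre (42,0), top at z 8; side walls along x to z 24 (ribs to 29), 120 apart inside, ends open. -x half, floor z 4: square compartment 82x80, centre (-50,55), and oblong 82 (x) x 106 (y), centre (-50,-42).
- kit_narrow: Fixed grey tray 188x198, walls and partitions 22 high, 4 thick (mm). Origin: underside centre, z up. +x half: white narrow casting tray, floor 90 long in x, centre (42,0), top at z 8; side walls along x to z 24 (ribs to 29), 80 apart inside, ends open. -x half, floor z 4: square compartment 82x80, centre (-50,55), and oblong 82 (x) x 106 (y), centre (-50,-42).
- comb_long: Loose white gel comb, the longer one, lying flat: 100 mm long (y), 34 deep (x). Origin: centre of its underside, z up. Its grip bar runs the whole length, 12 wide in x, 16 high, centred at x = -11 mm; from there to x = +17 it is a 5 mm thick plate ending in 10 teeth that point to +x. 40 g. Grip across the bar at mid length.
- comb_short: Loose white gel comb, the shorter one, lying flat: 60 mm long (y), 34 deep (x). Origin: centre of its underside, z up. Its grip bar runs the whole length, 12 wide in x, 16 high, centred at x = -11 mm; from there to x = +17 it is a 5 mm thick plate ending in 6 teeth that point to +x. 40 g. Grip across the bar at mid length.
- bottle_tall: Loose round white bottle, blue cap, the taller and thicker of the two, standing: 54 mm diameter, 115 mm high. Origin: centre of its underside, z up. 170 to 350 g. Straight body up to 75 mm above its base: grip there.
- bottle_small: Loose round white bottle, blue cap, the shorter and thinner of the two, standing: 44 mm diameter, 85 mm high. Origin: centre of its underside, z up. 75 to 155 g. Straight body up to 56 mm above its base: grip there.
- tip_box: Loose closed box of pipette tips, grey below and clear above with rows of white tips showing: 58 mm (local x) x 84 mm (local y) x 50 mm high, upright. Origin: centre of its underside, z up. 90 g. Gripped across the 58 mm.
- flask: Loose conical glass flask, 64 mm diameter at the base, 27 mm at the mouth, 102 mm high, standing among the stock. Origin: centre of its underside. Not part of the kits; stays on the bench, not knocked over.
There are look-alikes about, which are no part of the job. What is shaped like the comb_long but green is not meant.

How it is judged:
At the end, for the whole second after the job is handed in: Right things in the right kits, on the floor, upright/flat within 0.12 rad, at rest. Offsets from middle in tray x, y: combs 24, 14 mm (within 0.3 rad of straight across); tall bottle 18, 18; small bottle 23, 23; tip box 16, 19 mm. Rest: under 20 mm/s, 0.2 rad/s (x of comb_long in the frame of kit_wide between 0.018 and 0.066 m and y of comb_long in the frame of kit_wide between -0.014 and 0.014 m and z of comb_long in the frame of kit_wide between 0.004 and 0.013 m and angle between each of comb_long, comb_short, bottle_tall, bottle_small, tip_box's own z axis and vertical below 0.12 rad and linear speed of each of comb_long, comb_short, bottle_tall, bottle_small, tip_box below 0.02 m/s and angular speed of each of comb_long, comb_short, bottle_tall, bottle_small, tip_box below 0.2 rad/s and angle between the y axis of comb_long and the y axis of kit_wide, either way round below 0.3 rad and x of comb_short in the frame of kit_narrow between 0.018 and 0.066 m and y of comb_short in the frame of kit_narrow between -0.014 and 0.014 m and z of comb_short in the frame of kit_narrow between 0.004 and 0.013 m and angle between the y axis of comb_short and the y axis of kit_narrow, either way round below 0.3 rad and x of bottle_tall in the frame of kit_wide between -0.068 and -0.032 m and y of bottle_tall in the frame of kit_wide between 0.037 and 0.073 m and z of bottle_tall in the frame of kit_wide between 0 and 0.009 m and x of bottle_small in the frame of kit_narrow between -0.073 and -0.027 m and y of bottle_small in the frame of kit_narrow between 0.032 and 0.078 m and z of bottle_small in the frame of kit_narrow between 0 and 0.009 m and x of tip_box in the frame of kit_wide between -0.066 and -0.034 m and y of tip_box in the frame of kit_wide between -0.061 and -0.023 m and z of tip_box in the frame of kit_wide between 0 and 0.009 m); the robot touches nothing.
It fails at once if the flask is knocked over (leaning more than 0.6 rad) (angle between flask's own z axis and vertical above 0.6 rad).
It also fails if it takes over 125 s, if anything falls off the work surface, if the arm or the gripper's body presses on something with over 40 N, if the wrist force passes 120 N, or if a joint passes its speed limit or range.

## Robot

A 6-joint arm with a two-finger parallel gripper is mounted at the origin on the work surface. World frame = base frame: x ahead of the robot, y to its left, z up, the work surface at z = 0. Lengths are in m, angles in rad, forces in N, time in s.
With the tool pointing down it reaches from about 0.225 to 0.725 m from the base axis. Payload 3.1 kg.
Tool frame: the origin (TCP) lies midway between the tips of the shut fingers; the grasp point (between the pads) lies behind it (ctrl.hold_point_z is the y of the grasp point in the tool frame, in m); y points along the fingers, x is the direction in which the jaws open and shut, and the axes are right-handed (so a half turn about y gives the same grasp; the last joint's range is limited). The gripper opens to 85 mm and grips with 20 to 120 N. Pads are 22 mm wide; open, the fingers measure 114 mm over their backs; the gripper's body (76 mm by 85 mm) begins 54 mm behind the grasp point. The pads swing forward as they close: fully open they stand 13 mm farther back than shut.
Start: joints at [0.972, 0.048, 0.099, 1.622, 0, 1.443], TCP at [0.238, 0.468, 0.231] pointing down, gripper open.
Joint ranges: [-2.91, 2.91], [-0.99, 1.94], [-1.21, 1.42], [-2.12, 2.29], [-1.49, 1.47], [-3.14, 3.14]. Speed limits (rad/s): [2.79, 2.79, 3.14, 3.14, 3.14, 3.14].

## Interface

Orientations are given as a unit quaternion [w, x, y, z].
In Python, from bench import ctrl gives the robot as it stands.
- The arm moves only by the shell command python3 -m handwheel 'ROWS' [FORCE]. ROWS is JSON, a list of rows, each an object with "claw": the closure, from 0 (fully open) to 1 (shut); "linear": the shift along the world's x, y, z in m, a list of three; "twist": the turn about the world's z in rad. In form: [{"claw": claw, "linear": [x, y, z], "twist": twist}, ...]. A call has exactly 5 rows; each row is the pose to reach, as a shift and turn from the pose commanded when the call began; what a row does not reach only later rows make up. A row lasts 1/8 s, in which the tool goes at most 62.5 mm and 10.7 degrees, less where a joint would pass 70% of its speed; a pose out of reach is approached as far as the arm can. A call with a gripper value outside its range is refused whole. The fingers move at their own pace and stop on an object; FORCE is the grip in N (left out, the last holds). Time passes only in rows, so rows that repeat a pose let the fingers close, or fill a call up. It gives the time, the measured TCP pose, the force and the opening at its end, in the units of the state.
- ctrl.observe(): the state, without advancing time (a new reading comes with each control period).
- ctrl.read_camera(name): name is "side" or "top"; returns the picture (480x640x3 uint8, red, green, blue); there is no depth.
- ctrl.camera_model(name): a dict with "fov_y" (degrees; the focal length in pixels is half the picture's height over the tangent of half this angle, whatever the lens; pixels are square), "cx", "cy" (the principal point, pixels), "world_from_camera" (4x4, takes a point from camera to world coordinates). Camera axes: x right, y down, z forward; pixel columns grow to the right and rows downward; lengths in m; the calibration is good to about 2 mm. A picture is of the moment at which its call begins. camera_model takes no time and is no camera call.
- ctrl.close_job(): hands the job in, once; it reports no verdict.
The state is a dict: "clock": time; "joint_positions": joint angles; "joint_vel": joint speeds; "joint_torque": joint torques, N m; "ee_pos": TCP position; "orientation": TCP orientation; "contact_force": force on the tool from outside, world axes, zero at the start; "moment": the same for the moment, N m; "grip_width": finger opening in m.
Only numpy, scipy, OpenCV 4.12 (cv2) and the standard library are available. Lean on these libraries where they do the work, as an engineer would, in place of code of your own. Each camera call takes 0.05 s, during which the arm holds its last target. There are 200 camera calls.

## Working session

There is one attempt and no reset: what is moved stays moved. The work goes in short steps, Python scripts to look and compute and a shell command to move; the robot and the scene stay as the last step left them, time stands still between calls to the robot, and variables do not carry over. Pictures are saved under pics/ and viewed, about 12 in all and at most 16, crops included, and the job is handed in when it is done.

```bash
mkdir -p pics; ls; python3 - <<'E'
from bench import ctrl
import cv2,numpy as np
np.set_printoptions(precision=4,suppress=True)
print(ctrl.observe(), ctrl.hold_point_z)
for n in("top","side"):
    m=ctrl.camera_model(n);print(n,m)
    cv2.imwrite(f"pics/{n}0.png",ctrl.read_camera(n)[:,:,::-1])
E
```

```text
pics
{'clock': 0.0, 'joint_positions': array([0.9722, 0.0487, 0.0975, 1.622 , 0.    , 1.443 ]), 'joint_vel': array([ 0.0014,  0.0006, -0.0021, -0.0005,  0.0008, -0.0012]), 'joint_torque': array([ -0.0008, -33.8782,  32.0015,   0.0202,  -0.0002,   0.    ]), 'ee_pos': array([0.2378, 0.4673, 0.2301]), 'orientation': array([-0.6025,  0.6032,  0.3688, -0.3704]), 'contact_force': array([-0.7158, -0.0816, -0.341 ]), 'moment': array([ 0.0156, -0.0352,  0.0268]), 'grip_width': 0.08519847230268623} -0.0187
top {'fov_y': 42.383420222578835, 'cx': 309.2648586195958, 'cy': 241.64610407301086, 'world_from_camera': array([[ 0.0115, -0.9958,  0.0909,  0.3428],
       [-0.9999, -0.0114,  0.0016, -0.0171],
       [-0.0006, -0.0909, -0.9959,  1.2586],
       [ 0.    ,  0.    ,  0.    ,  1.    ]])}
side {'fov_y': 49.81470024525211, 'cx': 320.53843629838195, 'cy': 239.9958329368979, 'world_from_camera': array([[ 0.8205, -0.4083,  0.4001, -0.0713],
       [-0.5715, -0.571 ,  0.5893, -0.7767],
       [-0.0122, -0.7122, -0.7019,  0.9022],
       [ 0.    ,  0.    ,  0.    ,  1.    ]])}
```

View pics/top0.png

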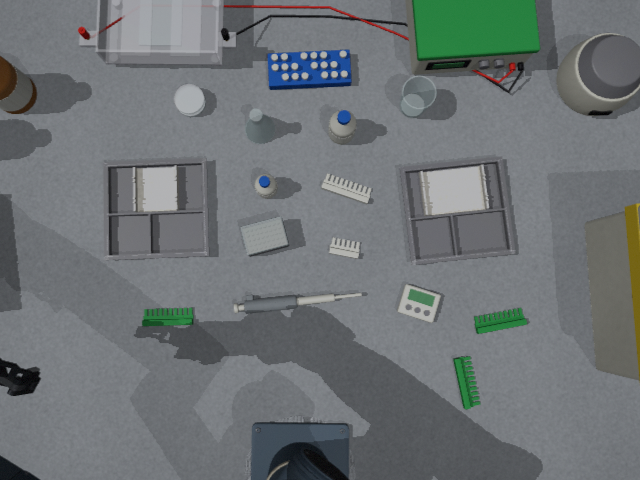

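View pics/side0.png

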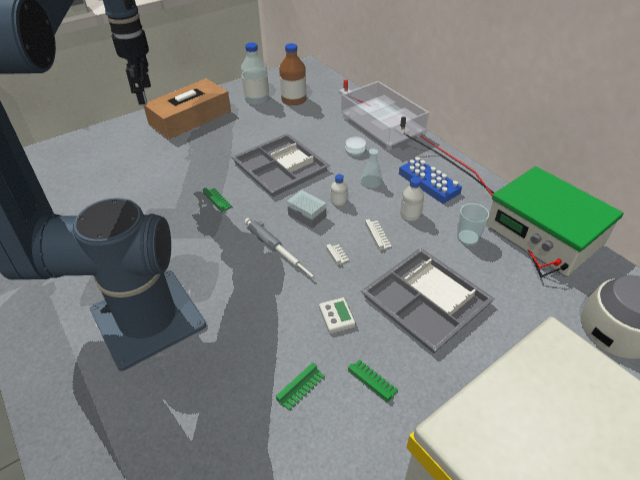

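The top view has +x up and +y to the left. The wide kit is at right (about 458,210) and the narrow kit at left (about 157,208). The long comb is at (347,187), short comb (345,248), tall bottle (343,125), small bottle (265,187), tip box (264,235) and flask (258,128). I'll zoom in and measure.

```bash
cat > h.py <<'E'
import numpy as np,cv2
from bench import ctrl
np.set_printoptions(precision=4,suppress=True)
def ray(n,uv):
    m=ctrl.camera_model(n);f=240/np.tan(np.radians(m["fov_y"]/2));T=m["world_from_camera"]
    d=T[:3,:3]@np.array([(uv[0]-m["cx"])/f,(uv[1]-m["cy"])/f,1]);return T[:3,3],d
def onz(n,uv,z):
    o,d=ray(n,uv);return (o+d*(z-o[2])/d[2])[:2]
def tri(a,b):
    (o,d),(p,e)=ray("top",a),ray("side",b);s=np.linalg.lstsq(np.c_[d,-e],p-o,rcond=None)[0]
    return (o+d*s[0]+p+e*s[1])/2, np.linalg.norm(o+d*s[0]-p-e*s[1])
def blobs(im,mask,lo=15):
    n,l,s,c=cv2.connectedComponentsWithStats(mask.astype(np.uint8));return [(i,s[i],c[i]) for i in range(1,n) if s[i,4]>=lo],l
E
python3 - <<'E'
from h import *
from scipy.spatial.transform import Rotation as R
q=ctrl.observe()["orientation"];print(R.from_quat(np.r_[q[1:],q[0]]).as_matrix())
for n in("top","side"):
    im=cv2.imread(f"pics/{n}0.png").astype(int);b,g,r=im[...,0],im[...,1],im[...,2]
    print(n,"blue");[print(s,c) for i,s,c in blobs(im,(b>110)&(b>r+70)&(b>g+40))[0]]
    print(n,"white")
    bl,l=blobs(im,(im.min(2)>175))
    for i,s,c in bl:
        if 40<s[4]<4000: print(s,c,cv2.minAreaRect(np.argwhere(l==i)[:,::-1].astype(np.float32)))
t=cv2.imread("pics/top0.png")
z=lambda x,y,w,h,k:cv2.resize(t[y:y+h,x:x+w],None,fx=k,fy=k,interpolation=cv2.INTER_CUBIC)
def grid(a,x,y,k):
    for u in range(-x%10,200,10):
        cv2.line(a,(u*k,0),(u*k,6),(0,0,255));cv2.putText(a,str(x+u),(u*k,14),0,.3,(0,0,255))
        cv2.line(a,(0,u*k),(6,u*k),(0,0,255));cv2.putText(a,str(y+u),(0,u*k),0,.3,(0,0,255))
    return a
z1=grid(z(98,150,120,120,3),98,150,3);z2=grid(z(396,150,126,120,3),396,150,3)
cv2.imwrite("pics/kits.png",np.hstack([z1,z2]))
cv2.imwrite("pics/mid.png",grid(z(230,100,155,165,4)[:600],230,100,4)[:600])
cv2.imwrite("pics/mid.png",grid(z(225,145,155,120,5),225,145,5))
E
```

```text
[[ 0.4536 -0.0012 -0.8912]
 [ 0.8912 -0.0017  0.4536]
 [-0.0021 -1.      0.0003]]
top blue
[315  51   7   4  17] [317.9412  52.    ]
[ 268   50   83   36 1662] [308.8183  68.861 ]
[338 110  13  13 128] [343.6562 116.0781]
[259 176  11  10  85] [263.7529 180.7059]
top white
[ 143  168   33   43 1264] [159.0483 188.9375] ((159.0, 189.0), (42.0, 32.0), 90.0)
[ 427  168   56   46 2030] [454.6709 190.0276] ((454.3536682128906, 190.18292236328125), (41.080528259277344, 51.461090087890625), 83.6598129272461)
[400 299  26  19  90] [410.0556 309.9111] ((412.25341796875, 308.65753173828125), (24.110477447509766, 11.587074279785156), 20.556047439575195)
side blue
[246  43  11   8  62] [250.6774  45.8387]
[285  43  12   8  56] [290.7143  45.9821]
[400 162  62  37 554] [430.0181 180.3123]
[335 174   8   6  37] [338.7297 176.5676]
side white
[ 86   0  19  15 200] [96.015  6.155] ((95.0, 7.0), (14.0, 18.0), 90.0)
[135   0  22   6  70] [143.2714   1.4429] ((145.5, 2.5), (5.0, 21.0), 90.0)
[175  90  20  10  79] [184.4177  94.3038] ((184.43104553222656, 94.32759094238281), (3.899601936340332, 20.24079
[... 809 characters left out ...]
)
[277 245  21  18 110] [286.6    253.5364] ((286.56378173828125, 253.5155029296875), (24.310916900634766, 4.404151916503906), 40.23636245727539)
[327 244  22  18 178] [336.5112 252.5056] ((336.88531494140625, 251.8911590576172), (23.92930793762207, 11.120992660522461), 57.528804779052734)
[ 411  267   64   46 1362] [441.0213 289.1931] ((442.5000305175781, 287.0), (54.0, 34.60000228881836), 36.869895935058594)
[598 282  42  50 146] [611.2945 309.9178] ((615.058349609375, 311.08489990234375), (59.94905471801758, 18.02591896057129), 55.491477966308594)
[319 297  36  32 442] [334.6154 313.5226] ((336.39996337890625, 312.6999816894531), (28.776723861694336, 27.51181411743164), 71.56504821777344)
```

View pics/kits.png

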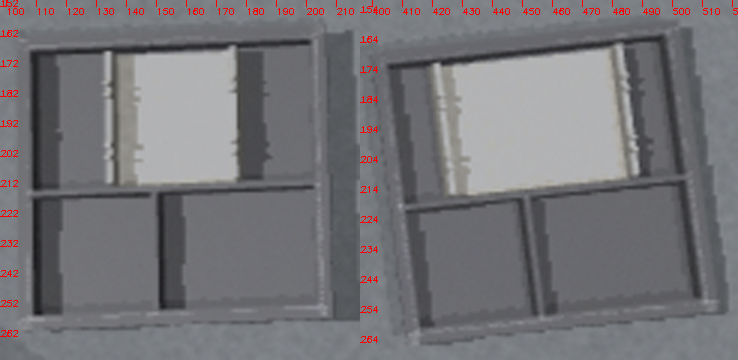

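View pics/mid.png

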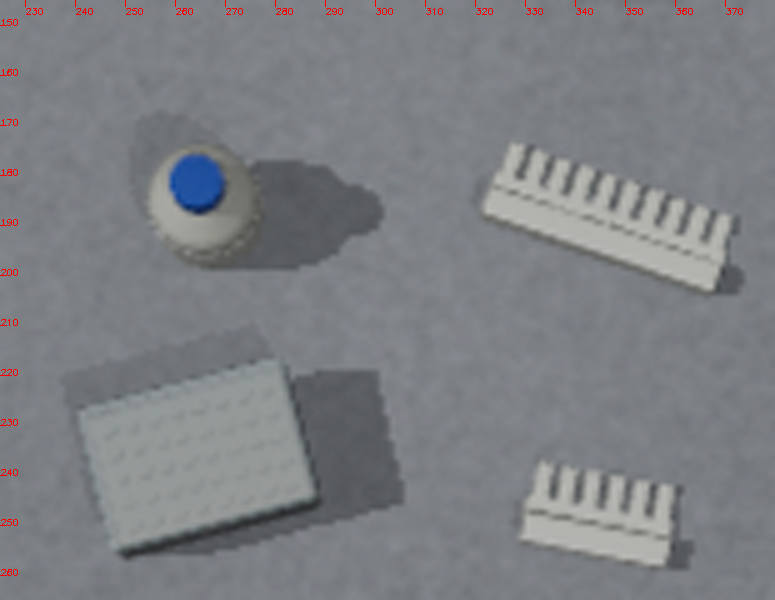

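The kit crop shows wall tees at the narrow kit (158,190) and the wide kit (526,200). The stock crop shows both combs with teeth toward +x. The small bottle cap is at (197,182) and the box top corners are (80,408), (275,358), (317,497) and (122,547).

```bash
python3 - <<'E'
from h import *
K=np.array([(-7,13),(-7,95),(-7,-95),(-91,13),(90,95),(90,-95)])/1000
N=[(158,190),(34,193),(315,186),(158,310),(32,46),(315,40)]
W=[(526,200),(407,207),(690,179),(543,316),(388,65),(665,37)]
kits={}
for n,P,x0 in(("narrow",N,98),("wide",W,396-120)):
    p=np.array([onz("top",(x0+u/3,150+v/3),.022) for u,v in P])
    a,b=p-p.mean(0),K-K.mean(0);U,_,V=np.linalg.svd(b.T@a);R=(U@V).T;t=p.mean(0)-R@K.mean(0)
    print(n,"origin",t,"yaw",np.arctan2(R[1,0],R[0,0]),"res mm",1000*(p-(K@R.T+t)))
    for k,c in dict(cast=(.042,0),sq=(-.05,.055),ob=(-.05,-.042)).items(): print("  ",k,R@c+t)
for nm,z,P in(("long",.016,[(483,213),(715,291),(724,260),(495,187)]),("short",.016,[(521,540),(665,566),(672,535),(530,510)]),("box",.05,[(80,408),(275,358),(317,497),(122,547)])):
    p=np.array([onz("top",(225+u/5,145+v/5),z) for u,v in P]);e=(p[1]-p[0]+p[2]-p[3])/2;s=(p[3]-p[0]+p[2]-p[1])/2
    print(nm,p.mean(0),"len",np.hypot(*e),"wid",np.hypot(*s),"dir of long",np.arctan2(e[1],e[0]),"short",np.arctan2(s[1],s[0]))
print("small",onz("top",(263.75,180.7),.085),tri((263.75,180.7),(338.7,176.6)),"tall",onz("top",(343.66,116.08),.115),tri((343.66,116.08),(414,182)))
print("flask mouth",onz("top",(256,115),.102))
E
```

```text
narrow origin [0.5183 0.2939] yaw 0.04007918570958839 res mm [[-1.4835 -1.4259]
 [-1.1767 -0.1557]
 [-1.9019  1.1178]
 [ 1.6899 -0.8682]
 [ 2.0966  1.4038]
 [ 0.7756 -0.0718]]
   cast [0.5602 0.2955]
   sq [0.4661 0.3468]
   ob [0.47   0.2499]
wide origin [ 0.5211 -0.3134] yaw 0.1177733153266911 res mm [[-3.2813  0.8352]
 [ 0.7112 -0.7374]
 [-0.4976 -2.1855]
 [ 2.2443  0.0972]
 [ 0.9018  0.3541]
 [-0.0784  1.6363]]
   cast [ 0.5629 -0.3084]
   sq [ 0.465  -0.2646]
   ob [ 0.4764 -0.361 ]
long [ 0.5571 -0.0881] len 0.09844588161284024 wid 0.012478901687793423 dir of long -1.8798846806802356 short -0.3429433438283649
short [ 0.435 -0.086] len 0.05841497249476194 wid 0.01273754537377468 dir of long -1.7364421211528287 short -0.2492897419507575
box [0.4643 0.0725] len 0.07891461777607787 wid 0.05736341173691013 dir of long -1.3067649155859145 short -2.8320931305187287
small [0.5664 0.0736] (array([0.5664, 0.0739, 0.0838]), np.float64(0.0006365225176480735)) tall [ 0.6862 -0.0775] (array([ 0.687 , -0.0769,  0.1075]), np.float64(0.003315458263926279))
flask mouth [0.6903 0.0895]
```

```bash
python3 -m handwheel '[{"claw":0.5,"linear":[0.036,-0.062,0],"twist":-0.15},{"claw":0.5,"linear":[0.072,-0.124,0],"twist":-0.3},{"claw":0.5,"linear":[0.108,-0.186,0],"twist":-0.45},{"claw":0.5,"linear":[0.144,-0.248,0],"twist":-0.6},{"claw":0.5,"linear":[0.18,-0.31,0],"twist":-0.75}]' 40
```

```text
clock: 0.72
ee_pos: [0.3955, 0.1958, 0.2309]
orientation: [0.697, -0.697, -0.121, 0.122]
contact_force: [0.3, 0.4, 0.0]
grip_width: 0.0426
```

```bash
cat > d.py <<'E'
import sys
from h import *
t=list(map(float,sys.argv[1:]));o=ctrl.observe();q=o["orientation"]
y=-2*np.arctan2(q[2],q[0])
print("yaw",round(y,3),"delta",np.round(np.array(t[:3])-o["ee_pos"],4),"twist",round((t[3]-y+np.pi/2)%np.pi-np.pi/2,3),"j",o["joint_positions"].round(2),"w",round(o["grip_width"],4))
E
python3 -m handwheel '[{"claw":0.5,"linear":[0.030,-0.053,0],"twist":-0.13},{"claw":0.5,"linear":[0.060,-0.106,0],"twist":-0.26},{"claw":0.5,"linear":[0.09,-0.159,0],"twist":-0.39},{"claw":0.5,"linear":[0.12,-0.212,0],"twist":-0.52},{"claw":0.5,"linear":[0.15,-0.265,0],"twist":-0.65}]'
python3 -m handwheel '[{"claw":0.5,"linear":[0.0115,-0.019,-0.05],"twist":0},{"claw":0.5,"linear":[0.0115,-0.019,-0.10],"twist":0},{"claw":0.5,"linear":[0.0115,-0.019,-0.15],"twist":0},{"claw":0.5,"linear":[0.0115,-0.019,-0.19],"twist":0},{"claw":0.5,"linear":[0.0115,-0.019,-0.19],"twist":0}]'
python3 d.py 0.5571 -0.0881 0.007 -0.309
python3 -c "
from h import *
cv2.imwrite('pics/a1.png',cv2.resize(ctrl.read_camera('side')[160:300,300:480,::-1],None,fx=4,fy=4))"
```

```text
clock: 1.35
ee_pos: [0.5455, -0.0692, 0.2308]
orientation: [0.699, -0.699, 0.108, -0.107]
contact_force: [1.0, 0.9, -0.2]
grip_width: 0.0426
clock: 1.98
ee_pos: [0.552, -0.0852, 0.0362]
orientation: [0.7, -0.699, 0.11, -0.102]
contact_force: [-0.4, 0.1, 0.6]
grip_width: 0.0424
yaw -0.311 delta [ 0.0051 -0.0029 -0.0292] twist 0.002 j [-0.27  0.19 -0.13  1.26 -0.    1.6 ] w 0.0424
```

View pics/a1.png

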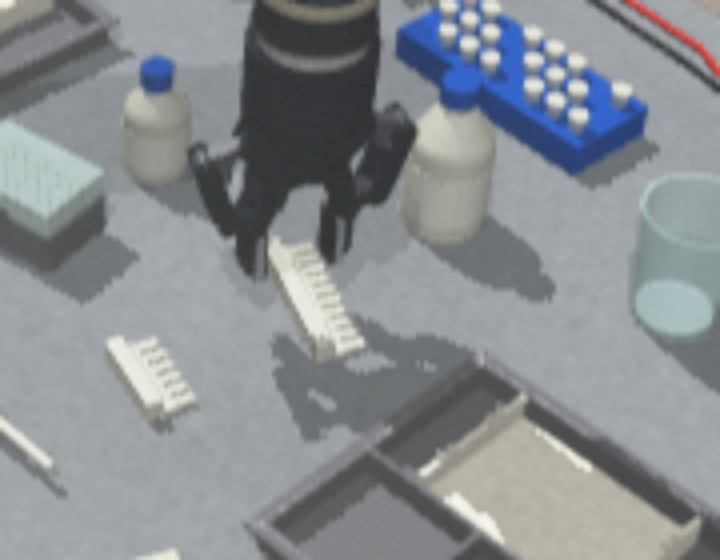

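The open fingers straddle the long comb's bar near mid length; the tips are at about (250,275) and (340,255) in this crop. I'll check that the pose has settled, then descend.

```bash
python3 d.py 0.5571 -0.0881 0.007 -0.309
python3 -m handwheel '[{"claw":0.5,"linear":[0,0,-0.015],"twist":0},{"claw":0.5,"linear":[0,0,-0.03],"twist":0},{"claw":0.5,"linear":[0,0,-0.03],"twist":0},{"claw":0.5,"linear":[0,0,-0.03],"twist":0},{"claw":0.5,"linear":[0,0,-0.03],"twist":0}]'; python3 d.py 0.5571 -0.0881 0.007 -0.309
```

```text
yaw -0.305 delta [ 0.0025 -0.0023 -0.0325] twist -0.004 j [-0.27  0.19 -0.13  1.26  0.    1.6 ] w 0.0426
clock: 2.65
ee_pos: [0.5572, -0.0865, 0.012]
orientation: [-0.699, 0.699, -0.105, 0.106]
contact_force: [-0.1, 0.7, 0.9]
grip_width: 0.0424
yaw 5.984 delta [-0.0001 -0.0016 -0.005 ] twist -0.01 j [-0.27  0.21 -0.16  1.2   0.    1.6 ] w 0.0424
```

```bash
python3 -m handwheel '[{"claw":0.5,"linear":[0,-0.001,-0.004],"twist":0},{"claw":0.5,"linear":[0,-0.001,-0.004],"twist":0},{"claw":1,"linear":[0,-0.001,-0.004],"twist":0},{"claw":1,"linear":[0,-0.001,-0.004],"twist":0},{"claw":1,"linear":[0,-0.001,-0.004],"twist":0}]' 40
python3 -m handwheel '[{"claw":1,"linear":[0,0,0],"twist":0},{"claw":1,"linear":[0,0,0],"twist":0},{"claw":1,"linear":[0,0,0.03],"twist":0},{"claw":1,"linear":[0,0,0.08],"twist":0},{"claw":1,"linear":[0,0,0.08],"twist":0}]' ; python3 d.py 0.552 -0.3097 0.015 0.118
```

```text
clock: 3.28
ee_pos: [0.5567, -0.0874, 0.0075]
orientation: [-0.699, 0.699, -0.106, 0.106]
contact_force: [-0.5, -0.4, 1.4]
grip_width: 0.0107
clock: 3.9
ee_pos: [0.5602, -0.0884, 0.0926]
orientation: [-0.699, 0.7, -0.102, 0.109]
contact_force: [0.8, -0.2, -0.0]
grip_width: 0.0107
yaw 5.993 delta [-0.0082 -0.2213 -0.0776] twist 0.408 j [-0.27  0.16 -0.06  1.35  0.    1.6 ] w 0.0107
```

```bash
python3 -m handwheel '[{"claw":1,"linear":[-0.001,-0.055,0],"twist":0.14},{"claw":1,"linear":[-0.003,-0.11,0],"twist":0.28},{"claw":1,"linear":[-0.005,-0.165,0],"twist":0.42},{"claw":1,"linear":[-0.005,-0.2215,0],"twist":0.42},{"claw":1,"linear":[-0.005,-0.2215,0],"twist":0.42}]'
python3 -m handwheel '[{"claw":1,"linear":[0,0,-0.02],"twist":0},{"claw":1,"linear":[0,0,-0.03],"twist":0},{"claw":1,"linear":[0,0,-0.03],"twist":0},{"claw":1,"linear":[0,0,-0.03],"twist":0},{"claw":1,"linear":[0,0,-0.03],"twist":0}]'
python3 d.py 0.552 -0.3097 0.015 0.118
python3 -c "
from h import *
a=cv2.resize(ctrl.read_camera('side')[220:360,340:500,::-1],None,fx=2.5,fy=2.5)
b=cv2.resize(ctrl.read_camera('top')[140:280,380:540,::-1],None,fx=2.5,fy=2.5)
cv2.imwrite('pics/a2.png',np.hstack([a,b]))"
```

```text
clock: 4.53
ee_pos: [0.5503, -0.3128, 0.0855]
orientation: [-0.706, 0.706, 0.04, -0.041]
contact_force: [-0.7, 0.5, -0.6]
grip_width: 0.0105
clock: 5.15
ee_pos: [0.5522, -0.3089, 0.0583]
orientation: [-0.705, 0.706, 0.043, -0.042]
contact_force: [0.1, -0.2, -1.2]
grip_width: 0.0108
yaw -6.161 delta [-0.0002 -0.0008 -0.0433] twist -0.004 j [-0.62  0.35  0.11  1.32 -0.    0.83] w 0.0108
```

View pics/a2.png

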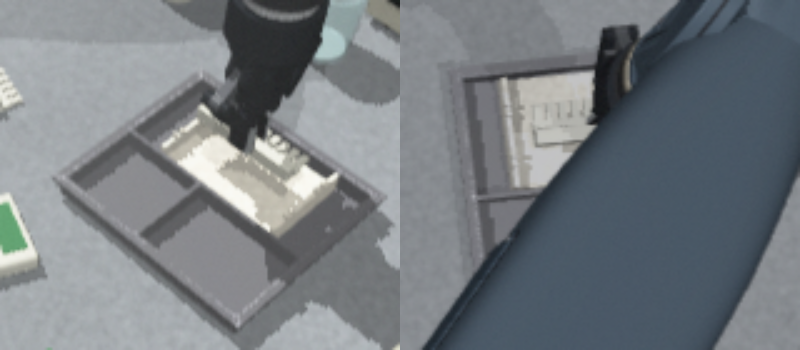

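The comb is held flat, square to the tray walls and between them (left end at about (533,135)). I'll lower it and release.

```bash
python3 -m handwheel '[{"claw":1,"linear":[0,-0.001,-0.015],"twist":0},{"claw":1,"linear":[0,-0.001,-0.03],"twist":0},{"claw":1,"linear":[0,-0.001,-0.038],"twist":0},{"claw":1,"linear":[0,-0.001,-0.042],"twist":0},{"claw":1,"linear":[0,-0.001,-0.042],"twist":0}]';python3 d.py 0.552 -0.3097 0.015 0.118
python3 -m handwheel '[{"claw":1,"linear":[0,0,0],"twist":0},{"claw":0.7,"linear":[0,0,0],"twist":0},{"claw":0.65,"linear":[0,0,0],"twist":0},{"claw":0.65,"linear":[0,0,0],"twist":0},{"claw":0.65,"linear":[0,0,0.03],"twist":0}]'
python3 -m handwheel '[{"claw":0.5,"linear":[0,0.0,0.06],"twist":0},{"claw":0.5,"linear":[-0.01,0.05,0.06],"twist":-0.12},{"claw":0.5,"linear":[-0.03,0.1,0.06],"twist":-0.24},{"claw":0.5,"linear":[-0.07,0.15,0.06],"twist":-0.36},{"claw":0.5,"linear":[-0.117,0.19,0.06],"twist":-0.36}]'
python3 d.py 0.435 -0.086 0.007 -0.2
python3 -c "
from h import *
a=cv2.resize(ctrl.read_camera('side')[220:360,300:500,::-1],None,fx=2,fy=2)
b=cv2.resize(ctrl.read_camera('top')[140:280,320:520,::-1],None,fx=2,fy=2)
cv2.imwrite('pics/a3.png',np.hstack([a,b]))"
```

```text
clock: 5.88
ee_pos: [0.5512, -0.3096, 0.0155]
orientation: [0.706, -0.706, -0.042, 0.043]
contact_force: [0.5, 1.5, 2.2]
grip_width: 0.011
yaw 0.119 delta [ 0.0008 -0.0001 -0.0005] twist -0.001 j [-0.62  0.38  0.06  1.25 -0.    0.83] w 0.011
clock: 6.5
ee_pos: [0.5492, -0.3082, 0.0419]
orientation: [0.707, -0.704, -0.04, 0.044]
contact_force: [0.5, 0.3, 0.7]
grip_width: 0.0298
clock: 7.12
ee_pos: [0.4344, -0.1188, 0.1054]
orientation: [0.702, -0.702, 0.084, -0.085]
contact_force: [0.7, 0.9, 1.9]
grip_width: 0.0427
yaw -0.239 delta [ 0.0006  0.0328 -0.0984] twist 0.039 j [-0.42 -0.14 -0.33  1.38  0.    1.39] w 0.0427
```

View pics/a3.png

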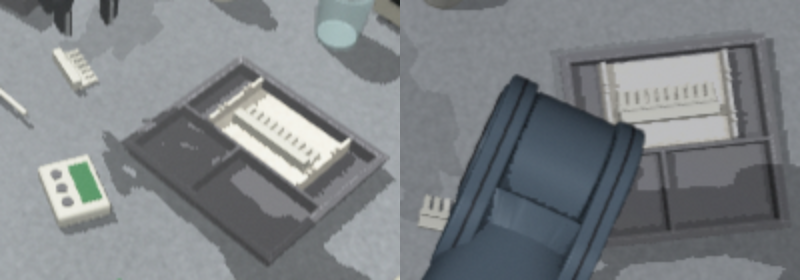

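The long comb lies flat in the casting tray, straight across it. Next is the short comb.

```bash
python3 -m handwheel '[{"claw":0.5,"linear":[0.001,0.034,-0.01],"twist":0.06},{"claw":0.5,"linear":[0.001,0.034,-0.05],"twist":0.06},{"claw":0.5,"linear":[0.001,0.034,-0.08],"twist":0.06},{"claw":0.5,"linear":[0.001,0.034,-0.08],"twist":0.06},{"claw":0.5,"linear":[0.001,0.034,-0.08],"twist":0.06}]';python3 d.py 0.435 -0.086 0.007 -0.18
```

```text
clock: 7.85
ee_pos: [0.4371, -0.0868, 0.0265]
orientation: [-0.704, 0.704, -0.063, 0.064]
contact_force: [-0.0, -0.3, 0.2]
grip_width: 0.0426
yaw 6.105 delta [-0.0021  0.0008 -0.0195] twist -0.001 j [-0.35 -0.1  -0.46  1.21 -0.    1.4 ] w 0.0426
```

```bash
python3 -m handwheel '[{"claw":0.5,"linear":[-0.002,0.001,-0.019],"twist":0},{"claw":0.5,"linear":[-0.002,0.001,-0.019],"twist":0},{"claw":0.5,"linear":[-0.002,0.001,-0.019],"twist":0},{"claw":1,"linear":[-0.002,0.001,-0.019],"twist":0},{"claw":1,"linear":[-0.002,0.001,-0.019],"twist":0}]';python3 d.py 0.435 -0.086 0.007 -0.18
python3 -m handwheel '[{"claw":1,"linear":[0,0,0],"twist":0},{"claw":1,"linear":[0,0,0],"twist":0},{"claw":1,"linear":[0,0,0.03],"twist":0},{"claw":1,"linear":[0,0,0.08],"twist":0},{"claw":1,"linear":[0,0,0.13],"twist":0}]'
python3 -m handwheel '[{"claw":1,"linear":[0.014,0.05,0.02],"twist":0.1},{"claw":1,"linear":[0.028,0.105,0.02],"twist":0.2},{"claw":1,"linear":[0.045,0.16,0.02],"twist":0.22},{"claw":1,"linear":[0.062,0.215,0.02],"twist":0.22},{"claw":1,"linear":[0.08,0.27,0.02],"twist":0.22}]'
python3 -m handwheel '[{"claw":1,"linear":[0.017,0.055,0],"twist":0},{"claw":1,"linear":[0.034,0.111,0],"twist":0},{"claw":1,"linear":[0.034,0.111,-0.04],"twist":0},{"claw":1,"linear":[0.034,0.111,-0.08],"twist":0},{"claw":1,"linear":[0.034,0.111,-0.1],"twist":0}]'
python3 d.py 0.5492 0.2951 0.015 0.04
python3 -c "
from h import *
a=cv2.resize(ctrl.read_camera('side')[110:230,220:380,::-1],None,fx=2.5,fy=2.5)
b=cv2.resize(ctrl.read_camera('top')[150:270,90:250,::-1],None,fx=2.5,fy=2.5)
cv2.imwrite('pics/a4.png',np.hstack([a,b]))"
```

```text
clock: 8.48
ee_pos: [0.435, -0.0857, 0.0074]
orientation: [-0.704, 0.704, -0.063, 0.064]
contact_force: [-0.5, 0.2, 0.5]
grip_width: 0.0104
yaw 6.105 delta [-0.     -0.0003 -0.0004] twist -0.002 j [-0.35 -0.09 -0.49  1.17 -0.    1.4 ] w 0.0104
clock: 9.1
ee_pos: [0.433, -0.0849, 0.1364]
orientation: [0.704, -0.704, 0.064, -0.063]
contact_force: [1.2, -0.3, 0.4]
grip_width: 0.0105
clock: 9.72
ee_pos: [0.5139, 0.1864, 0.1554]
orientation: [-0.707, 0.707, 0.014, -0.015]
contact_force: [0.8, -0.8, 0.1]
grip_width: 0.0107
clock: 10.35
ee_pos: [0.5454, 0.295, 0.0516]
orientation: [-0.706, 0.708, 0.012, -0.017]
contact_force: [-0.2, -0.5, -0.3]
grip_width: 0.0104
yaw -6.249 delta [ 0.0038  0.0001 -0.0366] twist 0.006 j [ 0.39  0.33  0.07  1.31 -0.    1.92] w 0.0104
```

View pics/a4.png

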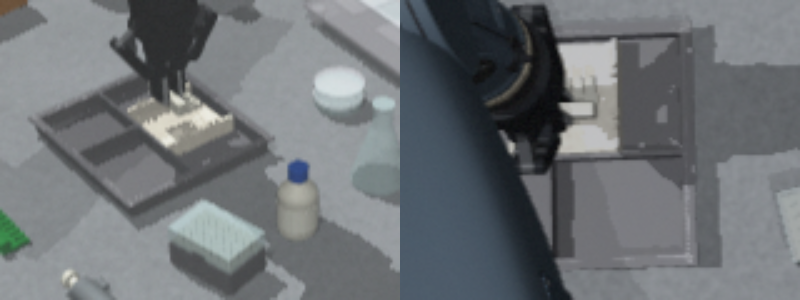

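The short comb hangs flat over the narrow casting tray and square to it. I'll lower it, release, and go on to the small bottle.

```bash
python3 -m handwheel '[{"claw":1,"linear":[0,0,-0.015],"twist":0},{"claw":1,"linear":[0,0,-0.03],"twist":0},{"claw":1,"linear":[0,0,-0.036],"twist":0},{"claw":1,"linear":[0,0,-0.036],"twist":0},{"claw":1,"linear":[0,0,-0.036],"twist":0}]';python3 d.py 0.5492 0.2951 0.015 0.04
python3 -m handwheel '[{"claw":1,"linear":[0,0,0],"twist":0},{"claw":0.7,"linear":[0,0,0],"twist":0},{"claw":0.65,"linear":[0,0,0],"twist":0},{"claw":0.65,"linear":[0,0,0],"twist":0},{"claw":0.65,"linear":[0,0,0.03],"twist":0}]'
python3 -m handwheel '[{"claw":0.3,"linear":[0,0.0,0.06],"twist":0},{"claw":0,"linear":[0,0,0.12],"twist":0.16},{"claw":0,"linear":[0.005,-0.05,0.14],"twist":0.32},{"claw":0,"linear":[0.01,-0.1,0.14],"twist":0.48},{"claw":0,"linear":[0.015,-0.15,0.14],"twist":0.64}]'
python3 -m handwheel '[{"claw":0,"linear":[0.001,-0.05,0],"twist":0.16},{"claw":0,"linear":[0.002,-0.071,0],"twist":0.32},{"claw":0,"linear":[0.002,-0.071,0],"twist":0.32},{"claw":0,"linear":[0.002,-0.071,0],"twist":0.32},{"claw":0,"linear":[0.002,-0.071,0],"twist":0.32}]'
python3 d.py 0.5665 0.0738 0.026 1.0
python3 -c "
from h import *
a=cv2.resize(ctrl.read_camera('side')[90:230,200:400,::-1],None,fx=2,fy=2)
b=cv2.resize(ctrl.read_camera('top')[140:280,90:290,::-1],None,fx=2,fy=2)
cv2.imwrite('pics/a5.png',np.hstack([a,b]))"
```

```text
clock: 11.08
ee_pos: [0.5486, 0.2958, 0.021]
orientation: [0.707, -0.707, -0.015, 0.014]
contact_force: [0.3, 0.3, -0.3]
grip_width: 0.0108
yaw 0.041 delta [ 0.0006 -0.0007 -0.006 ] twist -0.001 j [ 0.39  0.35  0.03  1.25 -0.    1.92] w 0.0108
clock: 11.7
ee_pos: [0.5454, 0.2945, 0.0471]
orientation: [-0.706, 0.708, 0.012, -0.017]
contact_force: [-0.0, -0.5, 0.3]
grip_width: 0.0299
clock: 12.32
ee_pos: [0.5636, 0.1445, 0.1913]
orientation: [-0.666, 0.666, 0.238, -0.237]
contact_force: [1.3, -0.7, -0.4]
grip_width: 0.0852
clock: 12.95
ee_pos: [0.565, 0.0759, 0.1903]
orientation: [0.621, -0.62, -0.339, 0.339]
contact_force: [-0.5, 0.5, -0.2]
grip_width: 0.0854
yaw 1.001 delta [ 0.0015 -0.0021 -0.1643] twist -0.001 j [0.02 0.16 0.14 1.55 0.   0.59] w 0.0854
```

View pics/a5.png

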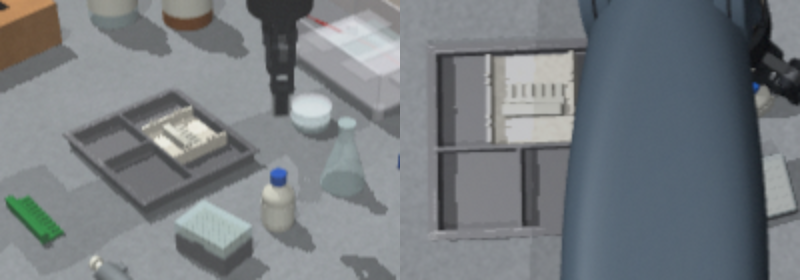

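The short comb dropped about 5 mm but lies flat between the walls. The gripper is above the small bottle, so I'll descend and grip.

```bash
python3 -m handwheel '[{"claw":0,"linear":[0.001,-0.002,-0.04],"twist":0},{"claw":0,"linear":[0.001,-0.002,-0.08],"twist":0},{"claw":0,"linear":[0.001,-0.002,-0.12],"twist":0},{"claw":0,"linear":[0.001,-0.002,-0.15],"twist":0},{"claw":0,"linear":[0.001,-0.002,-0.162],"twist":0}]'
python3 -m handwheel '[{"claw":0,"linear":[0,0,0],"twist":0},{"claw":0,"linear":[0,0,0],"twist":0},{"claw":1,"linear":[0,0,0],"twist":0},{"claw":1,"linear":[0,0,0],"twist":0},{"claw":1,"linear":[0,0,0],"twist":0}]' 40
python3 d.py 0.5665 0.0738 0.026 1.0
```

```text
clock: 13.68
ee_pos: [0.5642, 0.0733, 0.0258]
orientation: [0.621, -0.62, -0.338, 0.341]
contact_force: [0.2, 0.1, 0.0]
grip_width: 0.0854
clock: 14.3
ee_pos: [0.567, 0.0727, 0.0295]
orientation: [-0.62, 0.621, 0.34, -0.338]
contact_force: [-0.2, -0.2, 3.8]
grip_width: 0.0425
yaw -5.281 delta [-0.0005  0.0011 -0.0035] twist -0.002 j [ 0.01  0.22 -0.12  1.23  0.    0.58] w 0.0425
```

```bash
python3 -m handwheel '[{"claw":1,"linear":[0,0,0],"twist":0},{"claw":1,"linear":[0,0,0.03],"twist":0},{"claw":1,"linear":[0,0,0.08],"twist":0},{"claw":1,"linear":[-0.01,0.025,0.1],"twist":0},{"claw":1,"linear":[-0.03,0.08,0.1],"twist":0}]'
python3 -m handwheel '[{"claw":1,"linear":[-0.018,0.05,0],"twist":0},{"claw":1,"linear":[-0.036,0.1,0],"twist":0},{"claw":1,"linear":[-0.055,0.15,0],"twist":0},{"claw":1,"linear":[-0.07,0.193,0],"twist":0},{"claw":1,"linear":[-0.07,0.193,0],"twist":0}]'
python3 -m handwheel '[{"claw":1,"linear":[0,0,-0.02],"twist":0},{"claw":1,"linear":[0,0,-0.04],"twist":0},{"claw":1,"linear":[0,0,-0.055],"twist":0},{"claw":1,"linear":[0,0,-0.055],"twist":0},{"claw":1,"linear":[0,0,-0.055],"twist":0}]'
python3 d.py 0.4661 0.3468 0.034 1.0
```

```text
clock: 14.92
ee_pos: [0.5381, 0.1519, 0.1305]
orientation: [-0.621, 0.622, 0.339, -0.336]
contact_force: [0.9, 0.9, -1.5]
grip_width: 0.0425
clock: 15.55
ee_pos: [0.4639, 0.3481, 0.127]
orientation: [0.62, -0.619, -0.34, 0.341]
contact_force: [0.1, 0.5, -1.7]
grip_width: 0.0422
clock: 16.18
ee_pos: [0.4666, 0.3455, 0.0738]
orientation: [-0.621, 0.621, 0.339, -0.339]
contact_force: [-0.3, -0.1, -0.2]
grip_width: 0.0422
yaw -5.283 delta [-0.0005  0.0013 -0.0398] twist -0.0 j [ 0.52  0.21 -0.03  1.32 -0.    1.09] w 0.0422
```

```bash
python3 -m handwheel '[{"claw":1,"linear":[0,0.001,-0.02],"twist":0},{"claw":1,"linear":[0,0.001,-0.034],"twist":0},{"claw":1,"linear":[0,0.001,-0.039],"twist":0},{"claw":1,"linear":[0,0.001,-0.039],"twist":0},{"claw":1,"linear":[0,0.001,-0.039],"twist":0}]'
python3 d.py 0.4661 0.3468 0.034 1.0
python3 -m handwheel '[{"claw":0.9,"linear":[0,0,-0.001],"twist":0},{"claw":0,"linear":[0,0,-0.001],"twist":0},{"claw":0,"linear":[0,0,0],"twist":0},{"claw":0,"linear":[0,0,0],"twist":0},{"claw":0,"linear":[0,0,0.02],"twist":0}]'
python3 -m handwheel '[{"claw":0,"linear":[0,0,0.05],"twist":0},{"claw":0,"linear":[0,0,0.1],"twist":-0.12},{"claw":0,"linear":[0,-0.05,0.12],"twist":-0.24},{"claw":0,"linear":[0,-0.1,0.12],"twist":-0.36},{"claw":0,"linear":[0,-0.16,0.12],"twist":-0.48}]'
python3 -m handwheel '[{"claw":0,"linear":[0,-0.06,0],"twist":-0.12},{"claw":0,"linear":[-0.002,-0.115,0],"twist":-0.245},{"claw":0,"linear":[-0.002,-0.115,0],"twist":-0.245},{"claw":0,"linear":[-0.002,-0.115,-0.04],"twist":-0.245},{"claw":0,"linear":[-0.002,-0.115,-0.08],"twist":-0.245}]'
python3 d.py 0.4643 0.0725 0.024 0.275
python3 -c "
from h import *
a=cv2.resize(ctrl.read_camera('side')[110:230,220:380,::-1],None,fx=2.5,fy=2.5)
b=cv2.resize(ctrl.read_camera('top')[150:270,90:250,::-1],None,fx=2.5,fy=2.5)
cv2.imwrite('pics/a6.png',np.hstack([a,b]))"
```

```text
clock: 16.8
ee_pos: [0.4666, 0.3469, 0.035]
orientation: [-0.621, 0.621, 0.339, -0.339]
contact_force: [0.6, -0.5, -1.5]
grip_width: 0.0422
yaw -5.282 delta [-0.0005 -0.0001 -0.001 ] twist -0.001 j [ 0.52  0.24 -0.08  1.25 -0.    1.09] w 0.0422
clock: 17.42
ee_pos: [0.4646, 0.3458, 0.0526]
orientation: [-0.621, 0.621, 0.337, -0.341]
contact_force: [0.5, 0.1, 0.3]
grip_width: 0.0856
clock: 18.05
ee_pos: [0.4666, 0.1858, 0.1753]
orientation: [-0.683, 0.684, 0.182, -0.18]
contact_force: [1.8, -1.2, -0.3]
grip_width: 0.0854
clock: 18.68
ee_pos: [0.4652, 0.0724, 0.0944]
orientation: [0.7, -0.7, -0.098, 0.096]
contact_force: [-0.5, -0.3, 0.1]
grip_width: 0.085
yaw 0.279 delta [-0.0009  0.0001 -0.0704] twist -0.004 j [ 0.01 -0.08 -0.3   1.35  0.    1.31] w 0.085
```

View pics/a6.png

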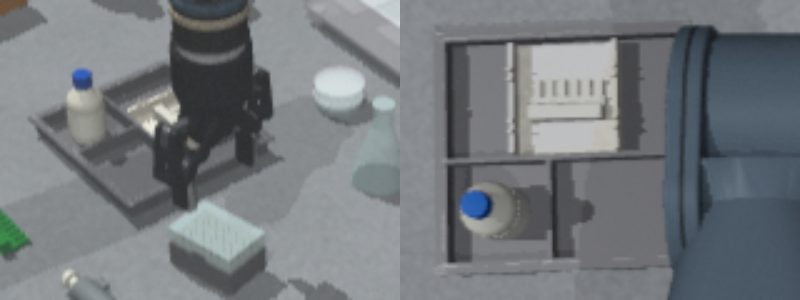

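The small bottle stands in the square compartment at (490,208), and the short comb is centred. I'll descend on the tip box now.

```bash
python3 -m handwheel '[{"claw":0,"linear":[-0.001,0,-0.02],"twist":0},{"claw":0,"linear":[-0.001,0,-0.04],"twist":0},{"claw":0,"linear":[-0.001,0,-0.06],"twist":0},{"claw":0,"linear":[-0.001,0,-0.069],"twist":0},{"claw":0,"linear":[-0.001,0,-0.069],"twist":0}]'
python3 d.py 0.4643 0.0725 0.024 0.275
python3 -m handwheel '[{"claw":0,"linear":[0,0,0],"twist":0},{"claw":1,"linear":[0,0,0],"twist":0},{"claw":1,"linear":[0,0,0],"twist":0},{"claw":1,"linear":[0,0,0],"twist":0},{"claw":1,"linear":[0,0,0],"twist":0}]' 30
python3 d.py 0.4643 0.0725 0.024 0.275
```

```text
clock: 19.4
ee_pos: [0.4633, 0.0721, 0.0258]
orientation: [0.7, -0.7, -0.097, 0.097]
contact_force: [1.0, 0.2, 0.1]
grip_width: 0.0856
yaw 0.276 delta [ 0.001   0.0004 -0.0018] twist -0.001 j [ 0.01 -0.04 -0.4   1.21  0.    1.31] w 0.0856
clock: 20.02
ee_pos: [0.4641, 0.0717, 0.0263]
orientation: [-0.7, 0.701, 0.098, -0.096]
contact_force: [0.8, -0.8, 5.7]
grip_width: 0.0572
yaw -6.006 delta [ 0.0002  0.0008 -0.0023] twist -0.002 j [ 0.01 -0.04 -0.4   1.21  0.    1.31] w 0.0572
```

```bash
python3 -m handwheel '[{"claw":1,"linear":[0,0,0],"twist":0},{"claw":1,"linear":[0,0,0.03],"twist":0},{"claw":1,"linear":[0,0,0.07],"twist":0},{"claw":1,"linear":[0.002,-0.03,0.08],"twist":0},{"claw":1,"linear":[0.003,-0.09,0.08],"twist":0}]'
python3 -m handwheel '[{"claw":1,"linear":[0.001,-0.06,0],"twist":-0.05},{"claw":1,"linear":[0.003,-0.12,0],"twist":-0.1},{"claw":1,"linear":[0.005,-0.18,0],"twist":-0.157},{"claw":1,"linear":[0.006,-0.24,0],"twist":-0.157},{"claw":1,"linear":[0.007,-0.3,0],"twist":-0.157}]'
python3 -m handwheel '[{"claw":1,"linear":[0.002,-0.035,0],"twist":0},{"claw":1,"linear":[0.002,-0.043,0],"twist":0},{"claw":1,"linear":[0.002,-0.043,-0.02],"twist":0},{"claw":1,"linear":[0.002,-0.043,-0.035],"twist":0},{"claw":1,"linear":[0.002,-0.043,-0.035],"twist":0}]'
python3 -c "
from h import *
a=cv2.resize(ctrl.read_camera('side')[220:360,340:500,::-1],None,fx=2.5,fy=2.5)
b=cv2.resize(ctrl.read_camera('top')[140:280,380:540,::-1],None,fx=2.5,fy=2.5)
cv2.imwrite('pics/a7.png',np.hstack([a,b]))"
python3 d.py 0.4764 -0.361 0.03 0.118
```

```text
clock: 20.65
ee_pos: [0.4668, -0.018, 0.106]
orientation: [-0.7, 0.7, 0.099, -0.098]
contact_force: [1.3, -0.3, -0.8]
grip_width: 0.0574
clock: 21.28
ee_pos: [0.4721, -0.3197, 0.1039]
orientation: [0.707, -0.705, -0.041, 0.042]
contact_force: [1.3, 0.1, -0.7]
grip_width: 0.0575
clock: 21.9
ee_pos: [0.4737, -0.359, 0.0677]
orientation: [0.707, -0.704, -0.041, 0.043]
contact_force: [-0.7, 1.3, -1.1]
grip_width: 0.0572
yaw 0.118 delta [ 0.0014 -0.0006 -0.0401] twist -0.0 j [-0.76  0.26  0.01  1.33  0.    0.69] w 0.0574
```

View pics/a7.png

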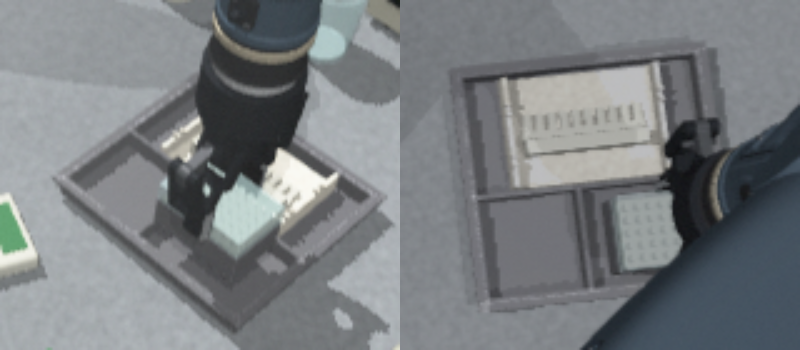

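The box hangs upright over the oblong compartment, aligned with its walls. I'll lower it and release.

```bash
python3 -m handwheel '[{"claw":1,"linear":[0.001,-0.001,-0.02],"twist":0},{"claw":1,"linear":[0.001,-0.001,-0.033],"twist":0},{"claw":1,"linear":[0.001,-0.001,-0.038],"twist":0},{"claw":1,"linear":[0.001,-0.001,-0.038],"twist":0},{"claw":1,"linear":[0.001,-0.001,-0.038],"twist":0}]'
python3 d.py 0.4764 -0.361 0.03 0.118
```

```text
clock: 22.62
ee_pos: [0.4765, -0.3627, 0.0331]
orientation: [-0.706, 0.706, 0.042, -0.041]
contact_force: [-0.2, -0.6, -0.7]
grip_width: 0.0576
yaw -6.164 delta [-0.0001  0.0017 -0.0031] twist -0.001 j [-0.76  0.28 -0.03  1.25  0.    0.69] w 0.0576
```

```bash
python3 -m handwheel '[{"claw":1,"linear":[0,0.001,-0.002],"twist":0},{"claw":1,"linear":[0,0.001,-0.003],"twist":0},{"claw":0,"linear":[0,0.001,-0.002],"twist":0},{"claw":0,"linear":[0,0.001,-0.002],"twist":0},{"claw":0,"linear":[0,0.001,-0.001],"twist":0}]'
python3 -m handwheel '[{"claw":0,"linear":[0,0,0.03],"twist":0},{"claw":0,"linear":[0,0,0.08],"twist":0},{"claw":0,"linear":[0,0,0.13],"twist":0.15},{"claw":0,"linear":[0.03,0.04,0.15],"twist":0.3},{"claw":0,"linear":[0.06,0.08,0.15],"twist":0.45}]'
python3 -m handwheel '[{"claw":0,"linear":[0.03,0.045,0],"twist":0.15},{"claw":0,"linear":[0.06,0.09,0],"twist":0.3},{"claw":0,"linear":[0.09,0.13,0],"twist":0.45},{"claw":0,"linear":[0.12,0.17,0],"twist":0.6},{"claw":0,"linear":[0.12,0.17,0],"twist":0.633}]'
python3 d.py 0.6865 -0.0772 0.046 1.2
python3 -c "
from h import *
a=cv2.resize(ctrl.read_camera('side')[150:350,300:500,::-1],None,fx=2,fy=2)
b=cv2.resize(ctrl.read_camera('top')[100:300,340:540,::-1],None,fx=2,fy=2)
cv2.imwrite('pics/a8.png',np.hstack([a,b]))"
```

```text
clock: 23.25
ee_pos: [0.476, -0.3613, 0.0312]
orientation: [0.706, -0.706, -0.042, 0.042]
contact_force: [-0.0, 0.8, 0.6]
grip_width: 0.0859
clock: 23.88
ee_pos: [0.538, -0.2821, 0.185]
orientation: [-0.677, 0.68, 0.201, -0.198]
contact_force: [0.9, -1.1, -0.1]
grip_width: 0.0853
clock: 24.5
ee_pos: [0.6576, -0.1077, 0.1804]
orientation: [0.582, -0.582, -0.402, 0.401]
contact_force: [-0.4, -0.5, -0.3]
grip_width: 0.0853
yaw 1.207 delta [ 0.0289  0.0305 -0.1344] twist -0.007 j [-0.26  0.42  0.44  1.59  0.    0.1 ] w 0.0853
```

View pics/a8.png

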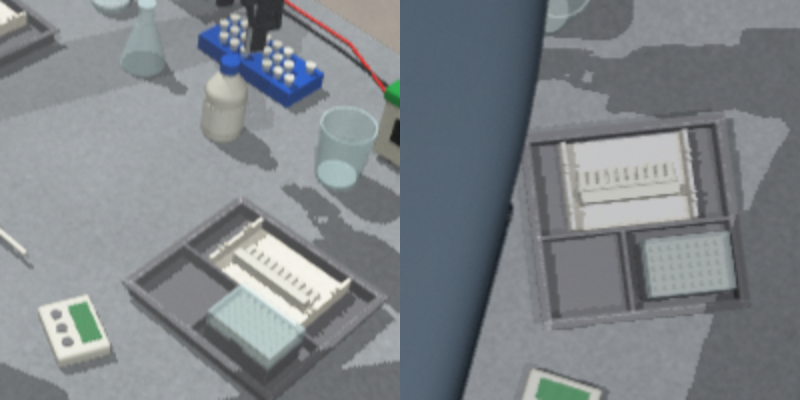

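The box sits flat in the oblong compartment; the tall bottle still stands clear. I'll go to the bottle.

```bash
python3 -m handwheel '[{"claw":0,"linear":[0.015,0.015,0],"twist":0},{"claw":0,"linear":[0.028,0.03,0],"twist":0},{"claw":0,"linear":[0.028,0.03,0],"twist":0},{"claw":0,"linear":[0.028,0.03,-0.02],"twist":0},{"claw":0,"linear":[0.028,0.03,-0.04],"twist":0}]'
python3 d.py 0.6865 -0.0772 0.046 1.2
python3 -m handwheel '[{"claw":0,"linear":[0,0,-0.03],"twist":0},{"claw":0,"linear":[0,0,-0.06],"twist":0},{"claw":0,"linear":[0,0,-0.085],"twist":0},{"claw":0,"linear":[0,0,-0.09],"twist":0},{"claw":0,"linear":[0,0,-0.09],"twist":0}]'
python3 d.py 0.6865 -0.0772 0.046 1.2
```

```text
clock: 25.22
ee_pos: [0.6835, -0.0834, 0.1416]
orientation: [-0.583, 0.584, 0.399, -0.399]
contact_force: [-1.1, 0.9, -0.1]
grip_width: 0.0853
yaw -5.084 delta [ 0.003   0.0062 -0.0956] twist 0.001 j [-0.22  0.48  0.44  1.53 -0.    0.15] w 0.0853
clock: 25.85
ee_pos: [0.6837, -0.0824, 0.0518]
orientation: [-0.584, 0.584, 0.399, -0.399]
contact_force: [0.6, -0.1, 0.1]
grip_width: 0.0854
yaw -5.084 delta [ 0.0028  0.0052 -0.0058] twist 0.001 j [-0.22  0.51  0.29  1.36 -0.    0.15] w 0.0854
```

```bash
python3 -m handwheel '[{"claw":0,"linear":[0.003,0.005,-0.004],"twist":0},{"claw":0,"linear":[0.003,0.005,-0.004],"twist":0},{"claw":0,"linear":[0.003,0.005,-0.004],"twist":0},{"claw":1,"linear":[0.003,0.005,-0.004],"twist":0},{"claw":1,"linear":[0.003,0.005,-0.004],"twist":0}]' 60
python3 -m handwheel '[{"claw":1,"linear":[0,0,0],"twist":0},{"claw":1,"linear":[0,0,0],"twist":0},{"claw":1,"linear":[0,0,0],"twist":0},{"claw":1,"linear":[0,0,0],"twist":0},{"claw":1,"linear":[0,0,0.003],"twist":0}]'
python3 d.py 0.6865 -0.0772 0.046 1.2
```

```text
clock: 26.48
ee_pos: [0.6872, -0.0767, 0.0478]
orientation: [-0.583, 0.584, 0.399, -0.4]
contact_force: [-4.0, -2.4, 17.7]
grip_width: 0.0522
clock: 27.1
ee_pos: [0.6861, -0.0759, 0.049]
orientation: [0.584, -0.583, -0.399, 0.4]
contact_force: [0.5, 0.7, -1.9]
grip_width: 0.0515
yaw 1.198 delta [ 0.0004 -0.0013 -0.003 ] twist 0.002 j [-0.21  0.51  0.3   1.36  0.    0.16] w 0.0515
```

```bash
python3 -m handwheel '[{"claw":1,"linear":[0,0,0.03],"twist":0},{"claw":1,"linear":[0,0,0.06],"twist":0},{"claw":1,"linear":[0,0,0.09],"twist":-0.1},{"claw":1,"linear":[-0.03,-0.02,0.09],"twist":-0.2},{"claw":1,"linear":[-0.065,-0.05,0.09],"twist":-0.34}]'
python3 -m handwheel '[{"claw":1,"linear":[-0.035,-0.03,0],"twist":-0.14},{"claw":1,"linear":[-0.07,-0.06,0],"twist":-0.28},{"claw":1,"linear":[-0.105,-0.09,0],"twist":-0.42},{"claw":1,"linear":[-0.13,-0.12,0],"twist":-0.56},{"claw":1,"linear":[-0.156,-0.138,0],"twist":-0.74}]'
python3 -m handwheel '[{"claw":1,"linear":[0,0,-0.01],"twist":0},{"claw":1,"linear":[0,0,-0.03],"twist":0},{"claw":1,"linear":[0,0,-0.05],"twist":0},{"claw":1,"linear":[0,0,-0.05],"twist":0},{"claw":1,"linear":[0,0,-0.05],"twist":0}]'
python3 d.py 0.465 -0.2646 0.0525 0.118
python3 -c "
from h import *
a=cv2.resize(ctrl.read_camera('side')[200:360,320:480,::-1],None,fx=2.5,fy=2.5)
b=cv2.resize(ctrl.read_camera('top')[130:290,380:540,::-1],None,fx=2.5,fy=2.5)
cv2.imwrite('pics/a9.png',np.hstack([a,b]))"
```

```text
clock: 27.72
ee_pos: [0.6213, -0.1256, 0.1392]
orientation: [0.643, -0.642, -0.294, 0.295]
contact_force: [0.8, -0.8, -1.6]
grip_width: 0.0519
clock: 28.35
ee_pos: [0.4643, -0.2648, 0.1388]
orientation: [0.707, -0.705, -0.04, 0.041]
contact_force: [1.0, -0.2, -1.2]
grip_width: 0.0522
clock: 28.98
ee_pos: [0.4664, -0.2638, 0.0902]
orientation: [0.706, -0.706, -0.043, 0.043]
contact_force: [-0.1, 0.2, -1.3]
grip_width: 0.0516
yaw 0.122 delta [-0.0014 -0.0008 -0.0377] twist -0.004 j [-0.64  0.09 -0.13  1.34  0.    0.81] w 0.0516
```

View pics/a9.png

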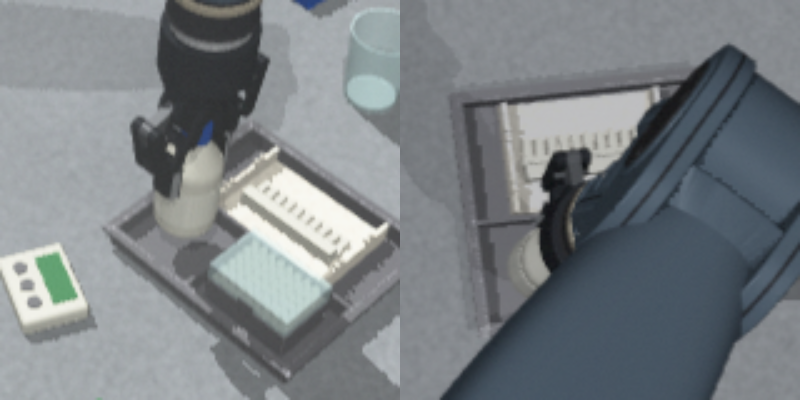

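The tall bottle hangs upright over the square compartment. I'll lower it and release.

```bash
python3 -m handwheel '[{"claw":1,"linear":[-0.001,0,-0.02],"twist":0},{"claw":1,"linear":[-0.001,0,-0.032],"twist":0},{"claw":1,"linear":[-0.001,0,-0.037],"twist":0},{"claw":1,"linear":[-0.001,0,-0.037],"twist":0},{"claw":1,"linear":[-0.001,0,-0.037],"twist":0}]'
python3 d.py 0.465 -0.2646 0.0525 0.118; python3 -c "
from h import *;print(ctrl.observe()['contact_force'])"
```

```text
clock: 29.7
ee_pos: [0.4655, -0.2647, 0.054]
orientation: [-0.706, 0.706, 0.043, -0.042]
contact_force: [0.5, -0.2, -1.8]
grip_width: 0.052
yaw -6.161 delta [-0.0005  0.0001 -0.0015] twist -0.004 j [-0.64  0.11 -0.19  1.27  0.    0.81] w 0.052
[ 0.5079 -0.1521 -1.8443]
```

Not yet on the floor, so I'll lower 2 mm more, release and retreat.

```bash
python3 -m handwheel '[{"claw":1,"linear":[0,0,-0.001],"twist":0},{"claw":1,"linear":[0,0,-0.0025],"twist":0},{"claw":1,"linear":[0,0,-0.0025],"twist":0},{"claw":0.7,"linear":[0,0,-0.0025],"twist":0},{"claw":0,"linear":[0,0,-0.0015],"twist":0}]'
python3 -m handwheel '[{"claw":0,"linear":[0,0,0],"twist":0},{"claw":0,"linear":[0,0,0],"twist":0},{"claw":0,"linear":[0,0,0.03],"twist":0},{"claw":0,"linear":[0,0,0.08],"twist":0},{"claw":0,"linear":[0,0,0.13],"twist":0}]'
python3 -m handwheel '[{"claw":0,"linear":[-0.02,0.06,0.02],"twist":0},{"claw":0,"linear":[-0.04,0.12,0.02],"twist":0},{"claw":0,"linear":[-0.06,0.17,0.02],"twist":0},{"claw":0,"linear":[-0.1,0.21,0.02],"twist":0},{"claw":0,"linear":[-0.14,0.25,0.02],"twist":0}]'
python3 -m handwheel '[{"claw":0,"linear":[-0.02,0.0,0.0],"twist":0},{"claw":0,"linear":[-0.04,0.0,0.02],"twist":0},{"claw":0,"linear":[-0.04,0.0,0.02],"twist":0},{"claw":0,"linear":[-0.04,0,0.02],"twist":0},{"claw":0,"linear":[-0.04,0,0.02],"twist":0}]'
python3 -c "
from h import *
s=ctrl.read_camera('side')[:,:,::-1];t=ctrl.read_camera('top')[:,:,::-1]
cv2.imwrite('pics/t_end.png',t);cv2.imwrite('pics/s_end.png',s)
cv2.imwrite('pics/b1.png',np.vstack([cv2.resize(t[90:280,90:530],(792,342)),cv2.resize(s[110:310,220:520],(360,240))[:, :360].copy() if 0 else cv2.copyMakeBorder(cv2.resize(s[110:370,220:520],(290,250)),0,0,0,502,0)]))"
```

```text
clock: 30.32
ee_pos: [0.4652, -0.2644, 0.0517]
orientation: [0.706, -0.706, -0.043, 0.043]
contact_force: [0.5, -0.1, -0.1]
grip_width: 0.0686
clock: 30.95
ee_pos: [0.4647, -0.264, 0.1824]
orientation: [0.706, -0.705, -0.042, 0.043]
contact_force: [1.0, -1.0, 0.6]
grip_width: 0.0859
clock: 31.58
ee_pos: [0.3238, -0.013, 0.2016]
orientation: [0.706, -0.706, -0.043, 0.043]
contact_force: [-0.5, -0.3, -0.3]
grip_width: 0.0856
clock: 32.2
ee_pos: [0.2853, -0.0144, 0.221]
orientation: [0.706, -0.706, -0.042, 0.043]
contact_force: [0.9, -0.0, -0.3]
grip_width: 0.0853
```

View pics/b1.png

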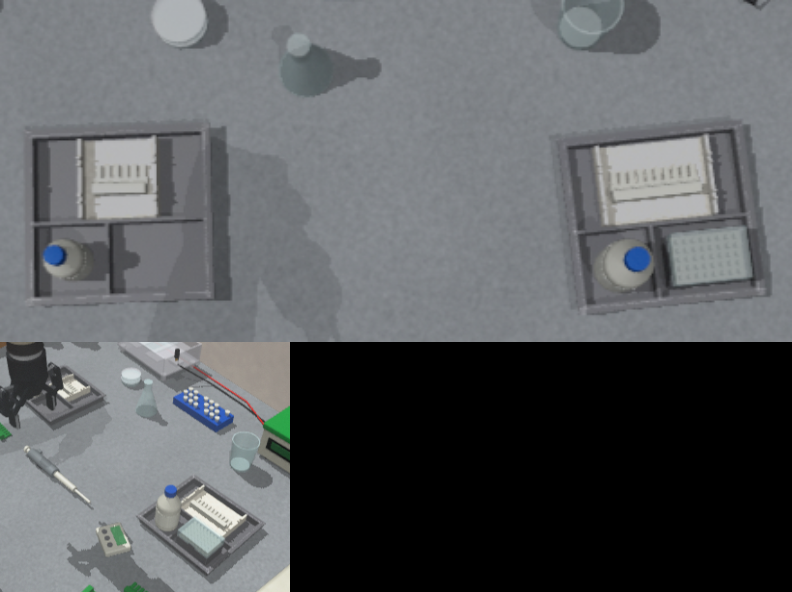

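All five items sit in their places and the flask stands. Bar centres in this crop are about (119,188) and (657,187), and the box centre is about (710,256). I'll check those numerically before handing in.

```bash
python3 - <<'E'
from h import *
k={"n":((.5183,.2939),.040),"w":((.5211,-.3134),.118)}
def inkit(n,p):
    (o,a)=k[n];c,s=np.cos(a),np.sin(a);return 1000*np.array([[c,s],[-s,c]])@(np.array(p)-o)
im=cv2.imread("pics/t_end.png").astype(int);b,g,r=im[...,0],im[...,1],im[...,2]
for i,s,c in blobs(im,(b>110)&(b>r+70)&(b>g+40))[0]:
    if s[1]>200: print("cap",c,inkit("n" if c[0]<300 else "w",onz("top",c,.089 if c[0]<300 else .119)))
f=lambda u,v:(90+u/1.8,90+v/1.8)
print("short comb",inkit("n",onz("top",f(119,188),.024))+[11,0],"want 42,0")
print("long comb",inkit("w",onz("top",f(657,187),.024))+[11,0],"want 42,0")
print("box",inkit("w",onz("top",f(710,256.5),.054)),"want -50,-42")
o=ctrl.observe();print(o["clock"],abs(o["joint_vel"]).max())
E
```

```text
cap [119.0889 231.1333] [-50.7008  54.688 ]
cap [443.8169 233.3662] [-49.8913  55.642 ]
short comb [40.2423 -0.1023] want 42,0
long comb [45.8255  1.4947] want 42,0
box [-51.3912 -38.4036] want -50,-42
32.3 0.005288690663634748
```

All items are within a few millimetres of nominal, so I'm handing the job in.

```bash
python3 -c "
from bench import ctrl
print(ctrl.close_job())"
```

```text
the job is handed in; nothing more can be done
None
```

Both gel kits are made up, and I handed the job in at about 32 s of robot time. The wide kit has the long comb, tall bottle and tip box; the narrow kit has the short comb and small bottle.

Last top-view check, in each kit's own frame (mm). The bottle figures come from the cap positions; the comb and box figures were read by eye from the picture:

| Item | Measured (x, y) | Nominal (x, y) | Allowed (x, y) |
|---|---|---|---|
| Long comb | 45.8, 1.5 | 42, 0 | ±24, ±14 |
| Short comb | 40.2, -0.1 | 42, 0 | ±24, ±14 |
| Tall bottle | -49.9, 55.6 | -50, 55 | ±18, ±18 |
| Small bottle | -50.7, 54.7 | -50, 55 | ±23, ±23 |
| Tip box | -51.4, -38.4 | -50, -42 | ±16, ±19 |

Everything looked upright or flat, the flask was still standing in its place, and the gripper was clear of everything. The kit positions themselves fitted to about 2–3 mm. I did not measure tilt or height in the final pictures. The short comb was released about 5 mm above its floor but came to rest flat. No check failed or disagreed.

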